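# Dump the large tipping bucket at the discovery table

### The arm

A 7-joint arm with a two-finger parallel gripper is mounted at the origin on the work surface. World frame = base frame: x ahead of the robot, y to its left, z up, the work surface at z = 0. Lengths are in mm, angles in degrees, forces in N, time in s.
With the tool pointing down it reaches from about 400 to 875 mm from the base axis. Payload 4.4 kg.
Tool frame: the origin (TCP) lies on the centre line of the jaws, within the pads' length; the fingertips stand 14 mm ahead of it and the grasp point (between the pads) lies 5 mm behind it; z points along the fingers, y is the direction in which the jaws open and shut (so a half turn about z gives the same grasp; the last joint's range is limited). The gripper opens to 85 mm and grips with 20 to 120 N. Pads are 22 mm wide; open, the fingers measure 114 mm over their backs; the gripper's body (76 mm by 85 mm) begins 54 mm behind the grasp point. The pads swing forward as they close: fully open they stand 13 mm farther back than shut.
Start: joints at [-74.244, 36.005, 2.206, 86.941, -1.547, 57.084, -1.146], TCP at [217.234, 612.639, 245.313] pointing down, gripper open.
Joint ranges: [-175.42, 175.42], [-21.48, 121.26], [-71.46, 75.88], [10.55, 141.38], [-63.04, 243.04], [13.31, 113.54], [-168.57, 168.57]. Speed limits (degrees/s): [147.25, 147.25, 180, 180, 180, 180, 180].

### API

Orientations are given as a 3x3 rotation matrix whose columns are the frame's x, y, z axes.
In Python, from bench import bot, cams, workorder, nets gives the robot as it stands.
- The arm moves only by the shell command python3 -m inch 'ROWS' [OPENING] [FORCE]. ROWS is text: rows parted by semicolons, each of 4 numbers parted by spaces: the shift along the tool's x, y, z in m, then the turn about the tool's z in units of 8 degrees (1.0 is 8 degrees). In form: dx dy dz roll; .... A call has 1 to 20 rows; each row is the pose to reach, as a shift and turn from the pose commanded when the call began, along the tool's axes at that moment; what a row does not reach only later rows make up. A row lasts 1/8 s, in which the tool goes at most 62.5 mm and 10.7 degrees, less where a joint would pass 70% of its speed; a pose out of reach is approached as far as the arm can. A call with a gripper value outside its range is refused whole. OPENING is the finger opening in m, from 0 to 0.0854, set as the call begins (- or left out, the last holds). The fingers move at their own pace and stop on an object; FORCE is the grip in N (left out, the last holds). Time passes only in rows, so rows that repeat a pose let the fingers close. It gives the time, the measured TCP pose, the force and the opening at its end, in the units of the state.
- bot.observe(): the state, without advancing time (a new reading comes with each control period).
- cams.read_camera(name): name is "side" or "top"; returns the picture (400x640x3 uint8, red, green, blue); there is no depth.
- cams.get_calibration(name): a dict with "fx", "fy", "cx", "cy" (pixels), "world_to_cam" (4x4, takes a point from world to camera coordinates). Camera axes: x right, y down, z forward; pixel columns grow to the right and rows downward; lengths in mm; the calibration is good to about 2 mm. A picture is of the moment at which its call begins. get_calibration takes no time and is no camera call.
- workorder.sign_off(): hands the job in, once; it reports no verdict.
Trained networks look in the newest picture that a camera, given by its name, has taken for a name from the list of things; names that differ only in an ending like _2 or _b are one class to them, and where a whole thing is asked for, a point or a joint stands for the part that bears it (a point fixed in the world has none). Each returns a list of dicts, best first, with "p" (0 to 1); they miss things now and then, are a little off and sometimes report something else, mostly with a low value. They report only what shows in the picture. A call takes as long as a camera call. They do not tell look-alikes from the thing itself.
- nets.boxes_of(camera, label): "location" ([x, y, z] in mm, in world coordinates, good to about 4 mm: the middle of the surface that is visible of it).
- nets.masks_of(camera, label): "mask" (400x640 bool, what is visible of it).
The state is a dict: "clock": time; "joints": joint angles; "qd": joint speeds; "effort": joint torques, N m; "ee_pos": TCP position; "eef_rot": TCP orientation; "wrist_force": force on the tool from outside, world axes, zero at the start; "moment": the same for the moment, N m; "gripper_width": finger opening in mm.
Only numpy, scipy, OpenCV 4.12 (cv2) and the standard library are available. Lean on these libraries where they do the work, as an engineer would, in place of code of your own. Each camera call takes 0.05 s, during which the arm holds its last target.

### The job

Two spring-loaded tipping buckets stand on the table, each holding a pebble. Push the tall back plate of the larger bucket forward, past its catch and all the way over, so that its pebble slides into the tray below; then let the bucket swing back upright. Leave the smaller bucket and its pebble as they are.

Things in the scene. Friction and masses are not known exactly. Their poses are not given: they have to be found in the camera images.
- stand_large: larger of two like wooden stands, fixed; base x -55 to 115, y +-68 mm. Origin on the table below the hinge; x = dumping direction (roughly away from robot), y along hinge, z up. Hinge z 100 mm between posts at y +-57 mm, tops z 112. Aluminium bucket 90 mm wide; upright, its back wall (3 thick) is the push plate: rear face at x -28 mm, top z 175, free behind. Lip end at x 55, z 96 mm.
- bucket_large (a joint): larger bucket's hinge, rad: 0 = upright, caught; grows as the plate's top goes forward (+x of stand_large) and down; hard stop 1.4. A spring returns it and the catch closes by itself. Pushing the plate 60 mm above the hinge takes about 7 N to pass the catch (first 0.2 rad), then 5 to 8 N. At 1.3 the pebble slides out within 1 s. Let go, the plate sweeps back up in about 0.5 s.
- pebble_large: grey rounded pebble, 33 mm across, 24 mm high, about 40 g, loose in the larger bucket. Origin: centre of its underside as it lies at the start. It must end in the open tray on the stand's base: in stand_large's frame x 1 to 109, y +-62 mm inside, floor z 8, walls up to z 32 mm.
- pebble_small: grey rounded pebble, 25 mm across, 18 mm high, loose in the smaller bucket (55 mm wide, on a stand of the same form at 0.72 times the size, plate top 126 mm high, across the table's middle), to be left alone. Origin: centre of its underside, 5 mm behind that bucket's hinge.
Not all that is in view belongs to the job. What is shaped like the stand_large but green or turquoise is not meant.

How it is judged:
By the outcome, as a careful person would: the job done as asked, in the order asked, and still so for the second after the job is handed in, with the robot touching nothing.
It also fails if it takes over 38 s, if anything falls off the work surface, if the arm or the gripper's body presses on something with over 40 N, if the wrist force passes 120 N, or if a joint passes its speed limit or range.

## Working session

There is one attempt and no reset: what is moved stays moved. The work goes in short steps, Python scripts to look and compute and a shell command to move; the robot and the scene stay as the last step left them, time stands still between calls to the robot, and variables do not carry over. Pictures are saved under pics/ and viewed, and the job is handed in when it is done.

```bash
mkdir -p pics; ls; python3 - <<'E'
from bench import bot,cams,nets
import cv2
s=bot.observe();print(s['clock'],s['ee_pos'],s['eef_rot'],s['wrist_force'],s['gripper_width'])
for c in('side','top'):
    im=cams.read_camera(c);cv2.imwrite(f'pics/{c}0.png',im[:,:,::-1])
    k=cams.get_calibration(c);print(c,k)
    for l in('stand_large','pebble_large','bucket_large','pebble_small'):
        print(l,[(round(d['p'],2),[round(v) for v in d['location']]) for d in nets.boxes_of(c,l)])
E
```

```text
pics
0.0 [217.03424334 612.05005799 244.37631683] [[-9.42491527e-01  3.34229500e-01 -6.01622884e-04]
 [ 3.34230039e-01  9.42489757e-01 -1.82726673e-03]
 [-4.37030405e-05 -1.92326385e-03 -9.99998150e-01]] [ 0.3249566  -0.05979014 -0.39411619] 85.61353624487177
side {'fx': 473.63025721243315, 'fy': 473.63025721243315, 'cx': 317.56513444850805, 'cy': 202.10712564628665, 'world_to_cam': array([[ 9.42446522e-01, -3.33773127e-01,  1.97497719e-02,
        -3.42620084e+02],
       [-1.79258769e-01, -5.54252935e-01, -8.12816079e-01,
         1.40163825e+02],
       [ 2.82242533e-01,  7.62495366e-01, -5.82185511e-01,
         9.93196472e+02],
       [ 0.00000000e+00,  0.00000000e+00,  0.00000000e+00,
         1.00000000e+00]])}
stand_large [(0.87, [532, -206, 29]), (0.72, [233, 267, 21]), (0.56, [190, -307, 29])]
pebble_large []
bucket_large [(0.73, [193, -290, 92]), (0.56, [515, -188, 96])]
pebble_small []
top {'fx': 424.7644823991883, 'fy': 424.7644823991883, 'cx': 320.46748603244026, 'cy': 206.70017778170413, 'world_to_cam': array([[-2.11924171e-02, -9.99668770e-01, -1.46024569e-02,
         2.13375234e+01],
       [-9.96870491e-01,  2.22411866e-02, -7.58587747e-02,
         3.60112978e+02],
       [ 7.61584239e-02,  1.29491276e-02, -9.97011642e-01,
         1.11088316e+03],
       [ 0.00000000e+00,  0.00000000e+00,  0.00000000e+00,
         1.00000000e+00]])}
stand_large [(0.93, [207, -281, 36]), (0.92, [242, 268, 36]), (0.56, [557, -181, 25])]
pebble_large []
bucket_large [(0.95, [190, -292, 82]), (0.93, [555, -187, 90]), (0.9, [224, 284, 85])]
pebble_small []
```

View pics/side0.png

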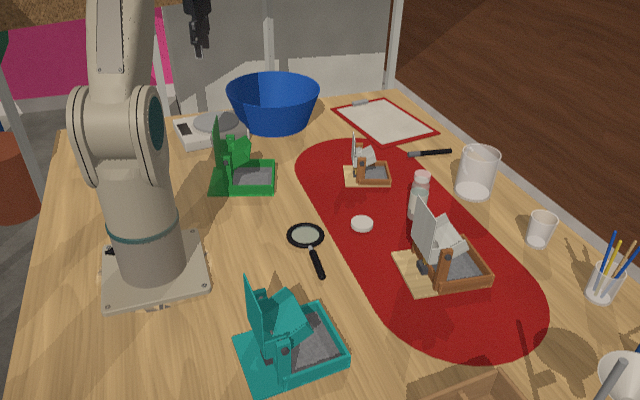

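View pics/top0.png

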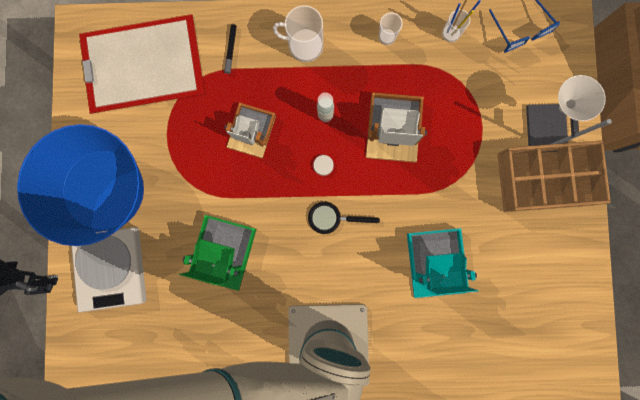

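The side view shows the wooden large stand near (440,250) and the small wooden one near (365,165); green and turquoise are decoys. In the top view the large stand is at (396,125). I'll zoom in to fit its pose.

```bash
python3 - <<'E'
import cv2,numpy as np
a=cv2.imread('pics/side0.png')[180:310,380:510];b=cv2.imread('pics/top0.png')[80:175,350:445]
cv2.imwrite('pics/z1.png',np.hstack([cv2.resize(a,(400,400),interpolation=cv2.INTER_CUBIC),cv2.resize(b,(400,400),interpolation=cv2.INTER_CUBIC)]))
E
```

```text
(no output)
```

View pics/z1.png

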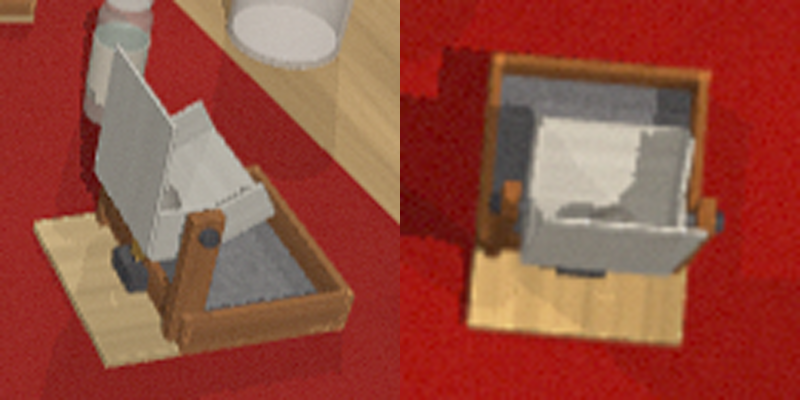

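```bash
cat > h.py <<'E'
import numpy as np
from bench import bot,cams,nets
def proj(c,P):
    k=cams.get_calibration(c);P=np.atleast_2d(P);q=P@k['world_to_cam'][:3,:3].T+k['world_to_cam'][:3,3]
    return np.c_[k['fx']*q[:,0]/q[:,2]+k['cx'],k['fy']*q[:,1]/q[:,2]+k['cy']]
def T(p,P):
    c,s=np.cos(p[2]),np.sin(p[2]);P=np.atleast_2d(P)
    return np.c_[p[0]+c*P[:,0]-s*P[:,1],p[1]+s*P[:,0]+c*P[:,1],P[:,2]]
E
python3 - <<'E'
from h import *
from scipy.optimize import least_squares
S=[((-55,68,6),35,222),((-55,-68,6),107,366),((115,-68,32),352,293),((115,68,32),257,168),((-28,45,175),117,45),((-28,-45,175),175,125)]
O=[((-55,68,6),70,327),((-55,-68,6),280,345),((115,68,32),92,57),((115,-68,32),310,72),((-28,45,175),125,222),((-28,-45,175),308,232)]
ps=np.array([s[0] for s in S],float);us=np.array([[380+s[1]*130/400,180+s[2]*130/400] for s in S])
po=np.array([s[0] for s in O],float);uo=np.array([[350+s[1]*95/400,80+s[2]*95/400] for s in O])
f=lambda p:np.r_[(proj('side',T(p,ps))-us),(proj('top',T(p,po))-uo)].ravel()
r=least_squares(f,[540,-190,0],x_scale=[10,10,.1],loss='soft_l1');print(r.x[:2],np.degrees(r.x[2]));print(f(r.x).reshape(-1,2).round(1))
p=r.x
print('plate rear top L/R/mid',T(p,[(-28,45,175),(-28,-45,175),(-28,0,160)]).round(1))
k=cams.get_calibration('top')['world_to_cam'];print('camtop',-k[:3,:3].T@k[:3,3])
E
```

```text
[ 539.51405407 -187.34369383] -6.2772742355924
[[-1.3 -0. ]
 [-0.7 -1.7]
 [ 0.3 -0.3]
 [-0.6 -1.7]
 [-1.6 -1.3]
 [-0.9  0.2]
 [ 0.2 -0.7]
 [ 1.  -0.7]
 [ 1.  -1.5]
 [ 0.5 -0.9]
 [ 5.  -0.7]
 [ 0.9  0.2]]
plate rear top L/R/mid [[ 516.6 -139.6  175. ]
 [ 506.8 -229.   175. ]
 [ 511.7 -184.3  160. ]]
camtop [ 2.74835084e+02 -1.06385204e+00  1.13519276e+03]
```

Residuals are about 1–2 px, apart from one corner that is 5 px off. Pose: (540,-187), yaw -6.3°. I'll close the fingers and transit high to a point behind the plate.

```bash
python3 -m inch '-0.05 -0.03 -0.04 0; -0.1 -0.06 -0.04 0; -0.15 -0.09 -0.04 0; -0.2 -0.12 -0.04 0; -0.245 -0.15 -0.04 0; -0.288 -0.176 -0.04 0; -0.31 -0.23 -0.04 -0.3; -0.33 -0.285 -0.04 -0.6; -0.35 -0.34 -0.04 -0.9; -0.37 -0.395 -0.04 -1.2; -0.39 -0.45 -0.04 -1.4; -0.41 -0.505 -0.04 -1.65; -0.43 -0.56 -0.03 -1.65; -0.45 -0.61 -0.02 -1.65; -0.465 -0.645 -0.01 -1.65; -0.474 -0.668 0 -1.65; -0.474 -0.668 0.01 -1.65; -0.474 -0.668 0.01 -1.65' 0 40
python3 - <<'E'
from h import *
s=bot.observe();print(s['clock'],s['ee_pos'],s['eef_rot'].round(3) if hasattr(s['eef_rot'],'round') else s['eef_rot'],s['wrist_force'],s['gripper_width'])
p=[539.5,-187.3,np.radians(-6.28)]
# TCP in stand frame
d=np.array(s['ee_pos'])-[p[0],p[1],0];c,n=np.cos(p[2]),np.sin(p[2]);print('stand frame',c*d[0]+n*d[1],-n*d[0]+c*d[1],d[2])
E
```

```text
clock: 2.75
ee_pos: [440.2, -174.1, 234.6]
eef_rot: [[-0.994, 0.109, -0.002], [0.109, 0.994, 0.001], [0.002, 0.001, -1.0]]
wrist_force: [0.4, 0.3, -0.4]
gripper_width: -0.3
2.75 [ 440.19841811 -174.10433686  234.64022677] [[-0.994  0.109 -0.002]
 [ 0.109  0.994  0.001]
 [ 0.002  0.001 -1.   ]] [ 0.44139212  0.29063752 -0.36684449] -0.2608846042970428
stand frame -100.14913147933551 2.2541420461895747 234.64022676880265
```

```bash
python3 -m inch '0 -0.002 0.025 0; 0 -0.002 0.05 0; -0.01 -0.002 0.063 0; -0.03 -0.002 0.063 0; -0.045 -0.002 0.063 0; -0.048 -0.002 0.063 0; -0.048 -0.002 0.063 0'
python3 - <<'E'
from h import *
import cv2
a=cams.read_camera('side')[150:310,370:530,::-1];b=cams.read_camera('top')[60:180,330:450,::-1]
cv2.imwrite('pics/z2.png',np.hstack([cv2.resize(a,(400,400),interpolation=2),cv2.resize(b,(400,400),interpolation=2)]))
E
```

```text
clock: 3.62
ee_pos: [488.3, -182.1, 172.4]
eef_rot: [[-0.994, 0.109, -0.0], [0.109, 0.994, 0.0], [0.0, 0.0, -1.0]]
wrist_force: [-0.3, 0.3, 0.2]
gripper_width: -0.2
```

View pics/z2.png

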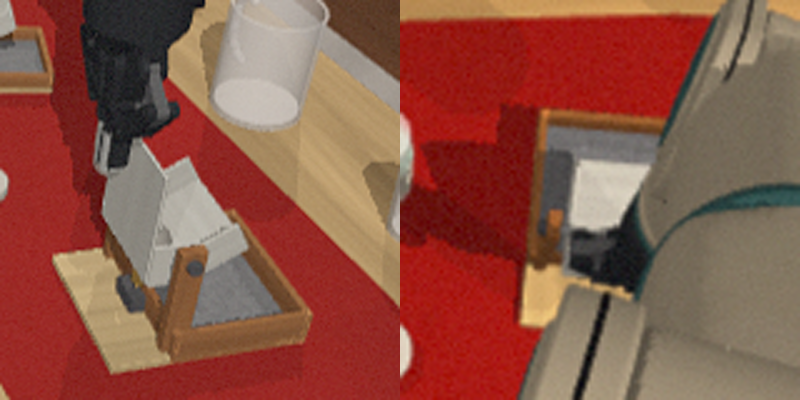

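```bash
python3 - <<'E'
from h import *
p=[539.5,-187.3,np.radians(-6.28)]
for P in [(-52,0,158),(-41,0,158),(-41,-14,158),(-28,45,175),(-28,-45,175),(-28,0,175)]:
    u=proj('side',T(p,P))[0];print(P,((u-[370,150])*2.5).round())
E
```

```text
(-52, 0, 158) [107. 163.]
(-41, 0, 158) [120. 161.]
(-41, -14, 158) [128. 172.]
(-28, 45, 175) [116. 108.]
(-28, -45, 175) [165. 177.]
(-28, 0, 175) [139. 141.]
```

```bash
python3 -m inch '-0.007 0 0 0; -0.012 0 0 0; -0.015 0 -0.001 0; -0.018 0 -0.003 0; -0.022 0 -0.005 0; -0.026 0 -0.006 0; -0.029 0 -0.007 0; -0.032 0 -0.008 0; -0.036 0 -0.008 0; -0.039 0 -0.008 0; -0.039 0 -0.008 0'
python3 - <<'E'
from h import *
import cv2
a=cams.read_camera('side')[150:310,370:530,::-1]
cv2.imwrite('pics/z3.png',cv2.resize(a,(480,480),interpolation=2))
E
```

```text
clock: 5.1
ee_pos: [527.3, -186.9, 180.7]
eef_rot: [[-0.994, 0.11, 0.001], [0.11, 0.994, -0.0], [-0.001, 0.0, -1.0]]
wrist_force: [-4.1, 1.0, 2.8]
gripper_width: 0.1
```

View pics/z3.png

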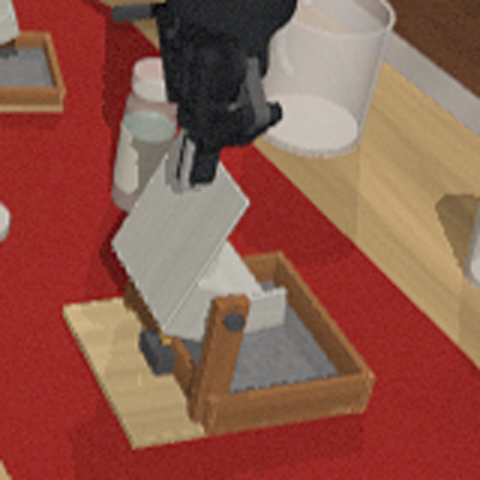

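```bash
python3 -m inch '-0.007 0 0 0; -0.013 0 0.001 0; -0.02 0 0.002 0; -0.026 0 0.004 0; -0.032 0 0.007 0; -0.038 0 0.01 0; -0.043 0 0.014 0; -0.048 0 0.018 0; -0.05 0 0.021 0; -0.053 0 0.023 0; -0.053 0 0.023 0'
python3 - <<'E'
from h import *
import cv2
a=cams.read_camera('side')[150:310,370:530,::-1]
cv2.imwrite('pics/z4.png',cv2.resize(a,(480,480),interpolation=2))
E
```

```text
clock: 6.52
ee_pos: [580.6, -193.0, 158.1]
eef_rot: [[-0.994, 0.11, 0.002], [0.11, 0.994, -0.001], [-0.002, -0.0, -1.0]]
wrist_force: [-4.6, 0.6, 4.9]
gripper_width: -0.2
```

View pics/z4.png

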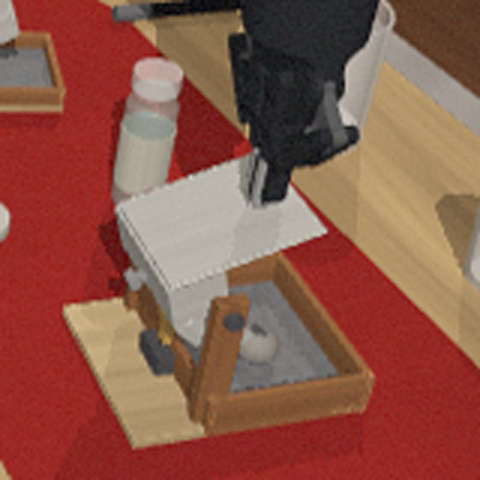

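```bash
python3 -m inch '-0.001 0 0.002 0; -0.002 0 0.004 0; -0.002 0 0.005 0; -0.002 0 0.006 0; -0.002 0 0.006 0; -0.002 0 0.006 0; -0.002 0 0.006 0; -0.002 0 0.006 0'
python3 - <<'E'
from h import *
import cv2
a=cams.read_camera('side')[150:310,370:530,::-1]
cv2.imwrite('pics/z5.png',cv2.resize(a,(480,480),interpolation=2))
E
```

```text
clock: 7.58
ee_pos: [584.4, -193.4, 153.2]
eef_rot: [[-0.994, 0.11, 0.006], [0.11, 0.994, -0.001], [-0.006, -0.001, -1.0]]
wrist_force: [-1.6, 0.3, 6.9]
gripper_width: -0.5
```

View pics/z5.png

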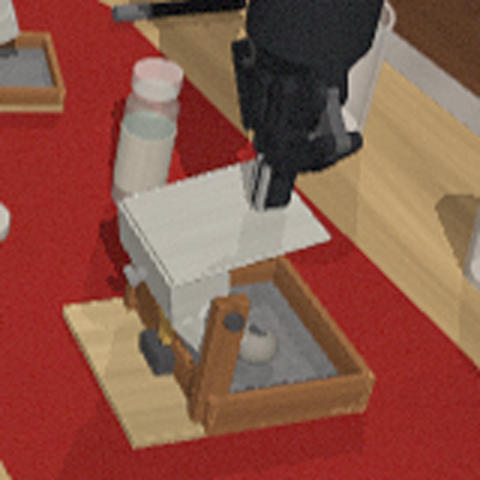

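```bash
python3 -m inch '0 0 0.001 0; 0 0 0.002 0; 0 0 0.003 0; 0 0 0.003 0; 0 0 0.003 0; 0 0 0.003 0'
python3 - <<'E'
from h import *
import cv2
a=cams.read_camera('side')[150:310,370:530,::-1]
cv2.imwrite('pics/z6.png',cv2.resize(a,(480,480),interpolation=2))
print([(d['p'],np.round(d['location'])) for d in nets.boxes_of('side','pebble_large')])
E
```

```text
clock: 8.38
ee_pos: [585.6, -193.6, 151.3]
eef_rot: [[-0.994, 0.11, 0.009], [0.11, 0.994, -0.002], [-0.009, -0.001, -1.0]]
wrist_force: [-0.9, 1.0, 11.4]
gripper_width: 0.1
[(0.52, array([ 590., -209.,   30.]))]
```

View pics/z6.png

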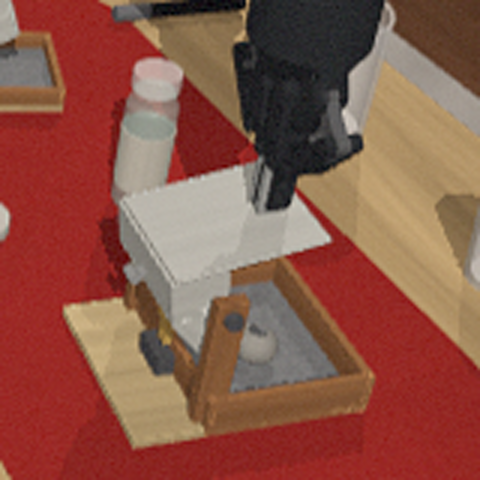

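The pebble lies in the tray at about stand x=52, y=-16. The force has risen to 11 N, so the bucket is at its stop. I'll release straight up, fast.

```bash
python3 -m inch '-0.01 0 -0.06 0; -0.015 0 -0.12 0; -0.015 0 -0.15 0; -0.015 0 -0.15 0; -0.015 0 -0.15 0; -0.015 0 -0.15 0; -0.015 0 -0.15 0; -0.015 0 -0.15 0; -0.015 0 -0.15 0; -0.015 0 -0.15 0'
python3 - <<'E'
from h import *
import cv2
im=cams.read_camera('side')[:,:,::-1];a=im[130:310,330:530]
cv2.imwrite('pics/z7.png',cv2.resize(a,(660,594),interpolation=2))
print([(d['p'],np.round(d['location'])) for d in nets.boxes_of('side','pebble_large')])
E
```

```text
clock: 9.72
ee_pos: [596.5, -194.7, 298.2]
eef_rot: [[-0.994, 0.11, -0.0], [0.11, 0.994, 0.0], [0.0, 0.0, -1.0]]
wrist_force: [-0.1, 0.0, -0.5]
gripper_width: -0.1
[]
```

View pics/z7.png

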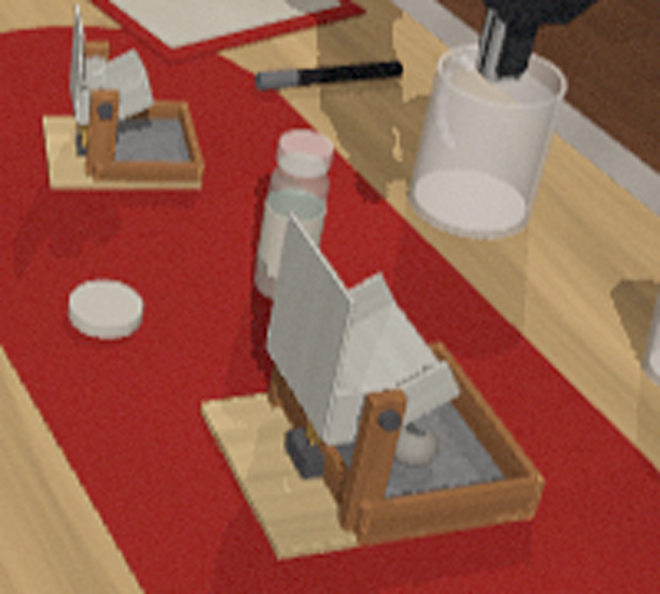

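The plate's top corner is back at side pixel (418,194.5), the same as at the start. The pebble shows in the tray, and the small bucket is upright and untouched.

```bash
python3 -c "
from bench import workorder;print(workorder.sign_off())"
```

```text
the job is handed in; nothing more can be done
None
```

The larger bucket was tipped all the way over, its pebble slid into the tray, and the bucket swung back upright. I handed the job in at about 10 s on the robot's clock, with the arm well clear.

- **Push:** I used the closed fingertips on the back plate, past the catch and on until the force rose from about 7 N to 11 N. I took that as the hard stop, since the joint angle can't be read directly. I then lifted the hand away fast.
- **Upright again:** the plate's top corner is back within about half a pixel of where it started in the side view.
- **Pebble:** while the bucket was tipped, the network placed it at about x 52, y -16 mm in the stand's frame, inside the tray, though only at p = 0.52. After the bucket swung back, the network no longer reported it. The last picture still shows it in the tray, partly hidden behind the post.
- **Smaller bucket:** it stands upright and the arm never came near it. Its pebble was hidden in both cameras throughout, so I did not see it directly.

One point of my initial pose fit, the plate's top left corner in the top view, was 5 px off. All the others agreed to about 1–2 px, and the plate met the fingers where the fit said it would.

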